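# Set the bezel press to a feeler gauge

## Task

Set the green bezel press with the orange-handled feeler gauge: slide its blade flat and straight through between anvil and ram until the tip just shows on the far side, let it lie there, and press the ram gently down by its black palm knob until it bears on the blade. Then take the gauge by its handle and draw it straight out, feeling a light drag, and lay it flat in the wooden tray beside the blue gauge. Leave the ram where the gauge has set it, and do not disturb the blue gauge, pliers, dish or bottle.

Things in the scene. Friction and masses are not known exactly. Their poses are not given: they have to be found in the camera images.
- gauge: Loose feeler gauge, 160 mm long, 0.24 kg, flat on the bench. Its steel blade, 30 mm wide, 6 mm thick, is the sole all along; on it an orange handle 70 long, 24 wide, top 36 mm above the underside, to be gripped across from above. Origin: underside, below the handle's middle; x to the tip, z up. Handle x = -35 to 35 mm, bare blade 35 to 125 mm; centre of mass about x = 24 mm
- mark (a point): Point on the underside of the gauge's blade, on its centre line, 35 mm short of the tip (x = 90 mm), below a black scribed line. It belongs under the ram's middle (within 14 mm across, 20 mm along): the tip then shows 10 mm beyond the ram. So laid, the gauge does not tip off the anvil
- tip (a point): The end of the gauge's blade, on its underside (x = 125 mm)
- press: Fixed green bezel press, base 150 x 160 mm. Origin on the bench below the middle of anvil and ram; z up. Column 60 mm wide, top 150 mm above the bench, 44 to 80 mm from the origin on the -x side, about towards the robot. The passage between anvil and ram runs along the press's y axis, open at both ends and at +x: the blade can enter from either y side
- anvil (a point): Middle of the steel anvil's flat top, 45 mm above the bench, below the middle of the ram; axes as the press's. The anvil is 50 mm (x) by 190 mm (y), so it carries most of the handle too
- ram (a joint): Downward travel of the ram in m, 0 to 0.017; gap from anvil to shoe = 0.018 - value, 11 to 18 mm at the start. Stiff, balanced slide: moves with about 6 N either way, stays where it is left. The brass shoe below it gives 2 mm on springs (2 N to 3.5 N): the ram reads 0.012 as the shoe meets the 6 mm blade, 0.014 firmly down. In between, the blade drags by 2 to 9 N when drawn out
- palm (a point): Middle of the flat top of the black palm knob (44 mm across) on the ram, straight above the ram's middle; 135 mm above the bench at joint 0. Push it straight down. Below it a 20 mm stem and the dark ram block with its brass shoe, 44 mm (x) by 50 mm (y), 24 mm high
- tray: Fixed shallow wooden tray, 220 mm (x) by 150 mm (y), inner floor 210 x 140 mm, floor 5 mm above the bench, walls 5 mm thick reaching 15 mm above the bench. Origin: centre of the underside. The blue gauge lies along x in its -y half; the +y half is free for the orange gauge, either way round
- spare: Loose gauge like the orange one, but with a blue handle and a 10 mm blade; bystander lying in the tray. Origin and axes as the orange gauge's
- pliers: Loose red-handled pliers, about 160 mm long, 48 mm wide, 13 mm high, lying beside the orange gauge; bystander. Origin: underside near the middle, jaws towards x
- dish: Loose white dish with green enamel stones, 84 mm across, 20 mm high, on the +x side of the press; bystander. Origin: centre of the underside
- bottle: Loose amber bottle, 48 mm across, 125 mm high, upright on the +x side of the press; bystander. Origin: centre of the underside
There are look-alikes about, which are no part of the job. Leave any purple, turquoise or yellow look-alike of the gauge alone.

How it is judged:
By the outcome, as a careful person would: the job done as asked, in the order asked, and still so for the second after the job is handed in, with the robot touching nothing.
It also fails if it takes over 72 s, if anything falls off the work surface, if the arm or the gripper's body presses on something with over 40 N, if the wrist force passes 120 N, or if a joint passes its speed limit or range.

## Robot

A 6-joint arm with a two-finger parallel gripper is mounted at the origin on the work surface. World frame = base frame: x ahead of the robot, y to its left, z up, the work surface at z = 0. Lengths are in m, angles in degrees, forces in N, time in s.
With the tool pointing down it reaches from about 0.375 to 0.9 m from the base axis. Payload 3.1 kg.
Tool frame: the origin (TCP) lies on the centre line of the jaws, within the pads' length; the fingertips stand 14 mm ahead of it and the grasp point (between the pads) lies 5 mm behind it (bot.tips_ahead is the distance from the TCP to the fingertips, in m); z points along the fingers, y is the line along which they close (so a half turn about z gives the same grasp; the last joint's range is limited). The gripper opens to 87 mm and grips with 3 to 60 N. Pads are 19 mm wide; open, the fingers measure 117 mm over their backs; the gripper's body (75 mm by 190 mm) begins 51 mm behind the grasp point.
Start: joints at [-81.732, 30.224, 82.088, -0, 67.689, -10.227], TCP at [0.198, -0.593, 0.237] pointing down, gripper open.
Joint ranges: [-176.69, 176.69], [-43.24, 126.21], [12.49, 139.97], [-82, 262], [0, 151.66], [-163.58, 163.58]. Speed limits (degrees/s): [159.86, 159.86, 180, 180, 180, 180].

## Interface

Orientations are given as a 3x3 rotation matrix whose columns are the frame's x, y, z axes.
In Python, from rig import bot gives the robot as it stands.
- The arm moves only by the tool play_rows, never from a script. Its argument "moves" is a list that holds one entry, the list of rows, each a list of 6 numbers: the shift along the tool's x, y, z in mm, then the turn, a rotation vector about the tool's x, y, z in rad. A call has 1 to 5 rows; each row shifts and turns the commanded pose from where the row before left it, along the tool's axes as they then stand; what a row does not reach is not made up. A row lasts 1/10 s, in which the tool goes at most 50 mm and 8.59 degrees, less where a joint would pass 70% of its speed; a pose out of reach is approached as far as the arm can. A call with a gripper value outside its range is refused whole. "fingers" is the opening, from -1 (shut) to 1 (fully open), set as the call begins (left out, the last holds). The fingers move at their own pace and stop on an object; the grip force is fixed at half the most. Time passes only in rows, so rows that do not move let the fingers close. It gives the time, the measured TCP pose, the force, the opening and the grip force at its end, in the units of the state.
- bot.read_state(): the state, without advancing time (a new reading comes with each control period).
- bot.capture(name): name is "side" or "top"; returns a dict with "image" (420x560x3 uint8, blue, green, red), "fx", "fy", "cx", "cy" (pixels), "distortion" ([k1, k2, p1, p2, k3] as OpenCV has them; the pictures are not rectified), "R" (3x3) and "t" (3): a world point X has camera coordinates R X + t. Camera axes: x right, y down, z forward; pixel columns grow to the right and rows downward; lengths in m; the calibration is good to about 2 mm. A picture is of the moment at which its call begins. There is no depth.
- bot.hand_in(): hands the job in; it is judged then, once.
Trained networks look in a picture, given as the dict that the camera call returned (one of the last four; its "shot" number tells which), for a name from the list of things; names that differ only in an ending like _2 or _b are one class to them, and where a whole thing is asked for, a point or a joint stands for the part that bears it (a point fixed in the world has none). Each returns a list of dicts, best first, with "confidence" (0 to 1); they miss things now and then, are a little off and sometimes report something else, mostly with a low value. They report only what shows in the picture. A call takes as long as a camera call. They do not tell look-alikes from the thing itself.
- bot.search_frame(picture, query): "centre" ([column, row] in pixels, amid what is visible of it).
- bot.silhouettes(picture, query): "pixels" (420x560 bool, what is visible of it) and "centre" ([column, row] in pixels, amid what is visible of it).
- bot.pinpoint(picture, query): "centre" ([column, row] in pixels: a listed point, or the origin of a listed thing).
The state is a dict: "time_s": time; "joint_positions": joint angles; "qvel": joint speeds; "tau": joint torques, N m; "position": TCP position; "tcp_rot": TCP orientation; "force": force on the tool from outside, world axes, zero at the start; "moment": the same for the moment, N m; "opening": opening from 0.0 (shut) to 1.0 (fully open); "grasp_force": force on a finger pad.
Only numpy, scipy, OpenCV 4.12 (cv2) and the standard library are available. Lean on these libraries where they do the work, as an engineer would, in place of code of your own. Each camera call takes 0.05 s, during which the arm holds its last target. There are 200 camera calls.

## Working session

There is one attempt and no reset: what is moved stays moved. The work goes in short steps, Python scripts to look and compute and a tool call to move; the robot and the scene stay as the last step left them, time stands still between calls to the robot, and variables do not carry over. Pictures are saved under pics/ and viewed, at most 11 in all, crops included, and the job is handed in when it is done.

Besides the shell and the picture viewer there is one more tool, called after "Emit:" by a JSON object that holds its "fn" and its "kwargs". play_rows: Moves the arm, as the interface text tells. Its arguments: {"type":"object","properties":{"moves":{"type":"array","items":{"type":"array","items":{"type":"array","items":{"type":"number"}}}},"fingers":{"type":"number"}},"required":["moves"]}

```bash
ls; mkdir -p pics
cat > h.py <<'E'
import numpy as np, cv2
from rig import bot
def K(p): return np.array([[p["fx"],0,p["cx"]],[0,p["fy"],p["cy"]],[0,0,1.]])
def ray(p,uv):
    n=cv2.undistortPoints(np.array([[uv]],float),K(p),np.array(p["distortion"],float))[0,0]
    R=np.array(p["R"]);t=np.array(p["t"]).ravel()
    return -R.T@t, R.T@np.array([n[0],n[1],1.])
def onz(p,uv,z):
    o,d=ray(p,uv); return o+d*(z-o[2])/d[2]
def proj(p,X):
    r,_=cv2.Rodrigues(np.array(p["R"]))
    return cv2.projectPoints(np.array(X,float).reshape(-1,3),r,np.array(p["t"],float),K(p),np.array(p["distortion"],float))[0][:,0]
def tri(ps,uvs):
    A=np.zeros((3,3));b=np.zeros(3)
    for p,u in zip(ps,uvs):
        o,d=ray(p,u);d/=np.linalg.norm(d);M=np.eye(3)-np.outer(d,d);A+=M;b+=M@o
    return np.linalg.solve(A,b)
E
python3 - <<'E'
from h import *
s=bot.capture("side");t=bot.capture("top")
cv2.imwrite("pics/s0.png",s["image"]);cv2.imwrite("pics/t0.png",t["image"])
Z=dict(gauge=0,mark=0,tip=0,anvil=.045,palm=.13,tray=0,spare=.005,press=0,pliers=0,dish=0,bottle=0)
for n,z in Z.items():
    for k,p in(("s",s),("t",t)):
        for r in bot.pinpoint(p,n)[:3]:
            print(n,k,np.round(r["centre"]),round(r["confidence"],2),np.round(onz(p,r["centre"],z),3))
print(bot.read_state())
E
```

```text
pics
gauge s [350. 366.] 0.84 [ 0.384 -0.623  0.   ]
gauge s [334. 285.] 0.59 [ 0.492 -0.386  0.   ]
gauge t [350. 265.] 0.94 [ 0.334 -0.351  0.   ]
gauge t [354. 222.] 0.9 [ 0.489 -0.367  0.   ]
gauge t [420. 250.] 0.67 [ 0.388 -0.608  0.   ]
mark s [368. 342.] 0.98 [ 0.464 -0.59   0.   ]
mark s [358. 289.] 0.81 [ 0.547 -0.434  0.   ]
mark s [301. 316.] 0.65 [ 0.348 -0.431  0.   ]
mark t [367. 208.] 0.95 [ 0.541 -0.416  0.   ]
mark t [318. 278.] 0.83 [ 0.287 -0.236  0.   ]
mark t [418. 225.] 0.8 [ 0.478 -0.601  0.   ]
tip s [378. 332.] 0.97 [ 0.506 -0.582  0.   ]
tip s [374. 292.] 0.87 [ 0.581 -0.466  0.   ]
tip s [308. 322.] 0.75 [ 0.355 -0.459  0.   ]
tip t [380. 256.] 0.79 [ 0.365 -0.459  0.   ]
tip t [324. 280.] 0.64 [ 0.279 -0.258  0.   ]
tip t [380. 201.] 0.59 [ 0.567 -0.464  0.   ]
anvil s [293. 201.] 0.86 [ 0.548 -0.029  0.045]
anvil t [257. 213.] 0.56 [ 0.516 -0.017  0.045]
palm s [284. 182.] 0.85 [ 0.524 -0.014  0.13 ]
palm t [261. 208.] 0.66 [ 0.524 -0.036  0.13 ]
palm t [279. 187.] 0.56 [ 0.597 -0.096  0.13 ]
tray s [237. 164.] 0.61 [0.486 0.331 0.   ]
tray t [160. 220.]
[... 690 characters left out ...]
0855574e-03,
        6.76884751e+01, -1.02278633e+01]), 'qvel': array([ 0.06170075, -0.03809514, -0.07324964,  0.0618268 ,  0.06341555,
        0.03853477]), 'tau': array([ 7.55831775e-05, -4.40027118e+01, -1.76984560e+01,  6.33593998e-02,
        5.06298034e-02, -1.98135899e-05]), 'position': array([ 0.1982751 , -0.59269532,  0.23653493]), 'tcp_rot': array([[ 9.48349608e-01,  3.17227080e-01, -2.30367180e-05],
       [ 3.17227080e-01, -9.48349608e-01,  1.16046813e-05],
       [-1.81655433e-05, -1.83131658e-05, -1.00000000e+00]]), 'force': array([-0.18369217, -0.4288782 , -0.09071765]), 'moment': array([-0.03771657, -0.03621728, -0.04765828]), 'grasp_force': 0.0, 'opening': 0.998100876344375}
```

Run:
```python
import cv2,numpy as np
t=cv2.imread("pics/t0.png");s=cv2.imread("pics/s0.png")
a=cv2.resize(t[150:310,120:460],None,fx=2.3,fy=2.3,interpolation=cv2.INTER_CUBIC)
b=cv2.resize(s[140:400,190:430],None,fx=2.3,fy=2.3,interpolation=cv2.INTER_CUBIC)
cv2.imwrite("pics/t0c.png",a);cv2.imwrite("pics/s0c.png",b)
```

```text
(no output)
```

View pics/t0c.png

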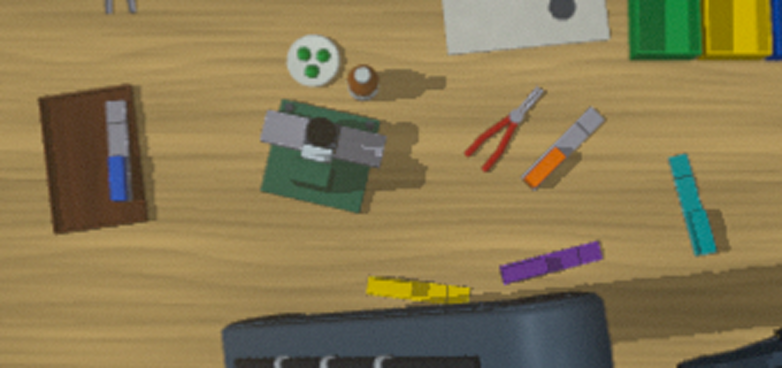

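View pics/s0c.png

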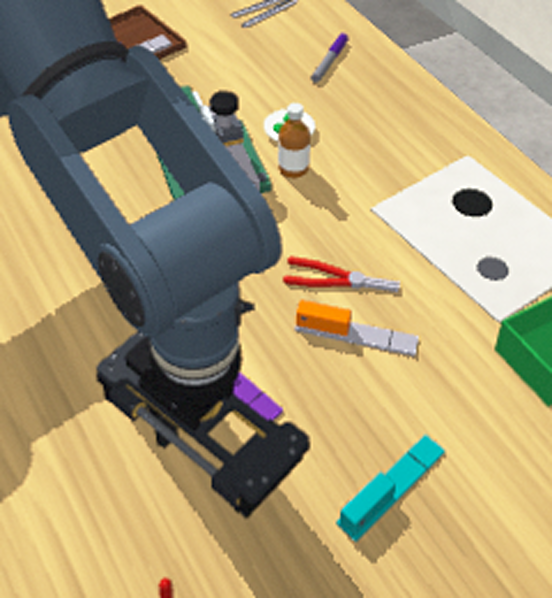

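The top view shows the orange gauge at crop (565,150), i.e. pixel (366,215), with its tip pointing up and right. The pliers lie to its left. The press is at pixel (260,210) with the bottle on its far right corner, and the tray is on the left with the blue gauge in its right half. The bottle crowds the −y entry, so I'll come in from the +y side. Next I'll fit the poses with models.

```bash
cat >> h.py <<'E'
from scipy.optimize import minimize
def box(x0,x1,y0,y1,z0,z1): return np.array([[x,y,z] for x in(x0,x1) for y in(y0,y1) for z in(z0,z1)])/1000
def place(P,v,z=0):
    c,s=np.cos(v[2]),np.sin(v[2]); return P@np.array([[c,s,0],[-s,c,0],[0,0,1]])+[v[0],v[1],z]
S=8
def render(p,boxes,v,z,roi):
    x0,y0,x1,y1=roi; m=np.zeros(((y1-y0)*S,(x1-x0)*S),np.uint8)
    for b in boxes:
        q=((proj(p,place(b,v,z))-[x0,y0]+.5)*S).astype(np.float32)
        cv2.fillConvexPoly(m,cv2.convexHull(np.round(q).astype(np.int32)),255)
    return cv2.resize(m,(x1-x0,y1-y0),interpolation=cv2.INTER_AREA)/255.
def fit(obs,boxes,v0,z=0):
    rois=[]
    for p,m in obs:
        ys,xs=np.nonzero(m); rois.append((xs.min()-8,ys.min()-8,xs.max()+9,ys.max()+9))
    def f(v): return sum(np.abs(render(p,boxes,v,z,r)-m[r[1]:r[3],r[0]:r[2]]).sum()/m.sum() for (p,m),r in zip(obs,rois))
    best=None
    for _ in range(2):
        sx=np.array([v0]+[np.array(v0)+d for d in([.008,0,0],[0,.008,0],[0,0,.12])])
        best=minimize(f,v0,method="Nelder-Mead",options=dict(initial_simplex=sx,xatol=1e-4,fatol=1e-4)); v0=best.x
    return best.x,best.fun
GAUGE=[box(-35,125,-15,15,0,6),box(-35,35,-12,12,6,36)]
def near(p,q,uv):
    r=bot.silhouettes(p,q); r=[a for a in r if np.linalg.norm(np.array(a["centre"])-uv)<22]
    return r[0]["pixels"] if r else None
E
python3 - <<'E'
from h import *
s=bot.capture("side");t=bot.capture("top")
ms=near(s,"gauge",(350,288));mt=near(t,"gauge",(362,215))
print([m is not None and m.sum() for m in(ms,mt)])
v0=[.489,-.375,-.8]
obs=[(p,m) for p,m in((s,ms),(t,mt)) if m is not None]
for o in [obs]+[[x] for x in obs]:
    v,e=fit(o,GAUGE,v0); print("gauge",np.round(v[:2],4),np.degrees(v[2]),e)
m=near(t,"tray",(160,220)); v,e=fit([(t,m)],[box(-110,110,-75,75,0,15)],[.497,.341,.1]);print("tray",np.round(v,4),np.degrees(v[2]),e)
m=near(t,"spare",(171,222)); 
if m is not None:
    v,e=fit([(t,m)],GAUGE,[.461,.299,.1],.005);print("spare",np.round(v,4),np.degrees(v[2]),e)
r=bot.silhouettes(t,"press"); m=r[0]["pixels"];print("press",r[0]["centre"],m.sum())
v,e=fit([(t,m)],[box(-95,55,-80,80,0,12),box(-25,25,-95,95,0,45),box(-80,-44,-30,30,0,150),box(-80,22,-20,20,120,150)],[.53,-.03,-.2]);print("press",np.round(v,4),np.degrees(v[2]),e)
for q in("ram","palm"):
    for k,p in(("s",s),("t",t)):
        for r in bot.silhouettes(p,q)[:2]: 
            ys,xs=np.nonzero(r["pixels"]);print(q,k,r["centre"],r["confidence"],xs.min(),xs.max(),ys.min(),ys.max())
hsv=cv2.cvtColor(t["image"],cv2.COLOR_BGR2HSV)
g=cv2.inRange(hsv,(55,60,20),(95,255,200))[185:250,225:300];ys,xs=np.nonzero(g)
rect=cv2.minAreaRect(np.c_[xs+225,ys+185].astype(np.float32));B=cv2.boxPoints(rect)
W=np.array([onz(t,u,.01)for u in B]);print(np.round(W,3))
# dark knob
kn=(hsv[190:225,245:280,2]<60);n,l,st,c=cv2.connectedComponentsWithStats(kn.astype(np.uint8));print([(st[i,4],c[i]+[245,190],onz(t,c[i]+[245,190],.128).round(4)) for i in range(1,n) if st[i,4]>15])
cv2.imwrite("pics/p1.png",cv2.resize(t["image"][180:255,220:310],None,fx=7,fy=7,interpolation=cv2.INTER_CUBIC))
E
```

```text
[np.int64(556), np.int64(392)]
gauge [ 0.4864 -0.3726] -45.0863808117881 0.24778263823515015
gauge [ 0.487  -0.3715] -44.86705722176064 0.14731979122584285
gauge [ 0.4865 -0.3726] -45.416620325007514 0.08393357342937174
tray [0.4997 0.3418 0.1482] 8.490072716463947 0.1879417201261281
spare [0.467  0.2936 0.0984] 5.636176262860123 0.13938185443668993
press [257.4, 217.2] 2013
press [ 0.526  -0.025  -0.2217] -12.702205371926773 0.039513748867654366
ram s [287.2, 189.6] 0.57 279 295 179 202
ram s [341.8, 284.9] 0.31 319 371 270 293
ram t [259.9, 211.4] 0.64 251 267 200 219
palm s [289.5, 192.0] 0.77 279 295 179 202
palm t [261.8, 210.4] 0.8 252 267 202 217
palm t [336.7, 209.4] 0.51 322 355 188 224
[[ 0.45   0.069  0.01 ]
 [ 0.595  0.038  0.01 ]
 [ 0.56  -0.114  0.01 ]
 [ 0.417 -0.082  0.01 ]]
[(np.int32(118), array([259.43220339, 207.05932203]), array([ 0.5288, -0.0294,  0.128 ]))]
```

View pics/p1.png

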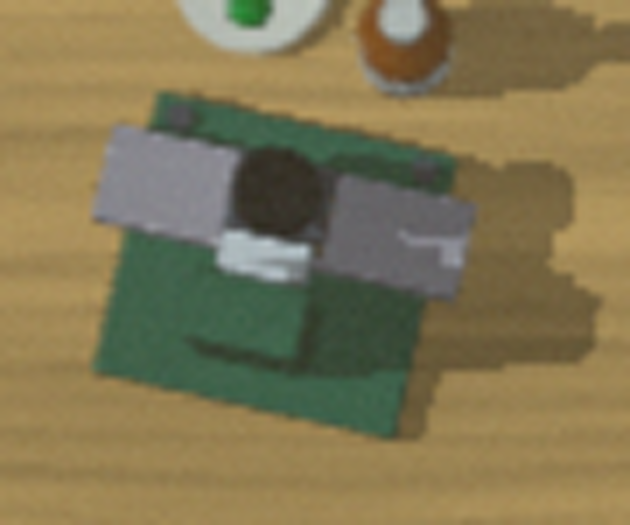

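```bash
cat >> h.py <<'E'
def plan(T,yaw,n,lift=None):
    """rows to bring TCP to T with tool x at yaw (deg), tool down, n rows"""
    st=bot.read_state();R=st["tcp_rot"];P=np.array(st["position"]);a=np.arctan2(R[1,0],R[0,0])
    d=(np.radians(yaw)-a+np.pi)%(2*np.pi)-np.pi
    tilt=np.cross(R[:,2],[0,0,-1.]); tt=R.T@tilt
    print("pos",P.round(4),"yaw",round(np.degrees(a),2),"dyaw",round(np.degrees(d),2),"tilt",tt.round(4),"F",np.round(st["force"],1),"M",np.round(st["moment"],2),"open",round(st["opening"]*87,1),"grip",round(st["grasp_force"],1),"t",st["time_s"])
    D=(np.array(T)-P)/n; out=[]
    for k in range(n):
        th=a+d*k/n; c,s=np.cos(th),np.sin(th)
        X=np.array([c,s,0]);Y=np.array([s,-c,0]);Z=np.array([0,0,-1])
        out.append([round(1000*float(D@u),1) for u in(X,Y,Z)]+[0,0,round(-d/n,4)])
    for i in range(0,n,5): print(out[i:i+5])
E
python3 - <<'E'
from h import *
t=bot.capture("top")
C=np.array([[115,125],[93,217],[475,202],[453,298]])/7+[219.57,179.57]
W=np.array([onz(t,u,.045) for u in C]);print(W.round(4),W.mean(0).round(4)); y=W[:2].mean(0)-W[2:].mean(0);print(np.linalg.norm(y),np.degrees(np.arctan2(-y[0],y[1])))
plan([.49,-.3755,.10],134.9,15)
E
```

```text
[[ 0.5729  0.0587  0.045 ]
 [ 0.5257  0.0693  0.045 ]
 [ 0.5338 -0.1251  0.045 ]
 [ 0.4848 -0.114   0.045 ]] [ 0.5293 -0.0278  0.045 ]
0.1877854579833325 -12.306473418905094
pos [ 0.1983 -0.5927  0.2366] yaw 18.49 dyaw 116.41 tilt [ 0.0001 -0.     -0.    ] F [ 0.2 -0.4 -0.2] M [ 0.04 -0.01  0.03] open 87.0 grip 0.0 t 1.8
[[23.0, -7.6, 9.1, 0, 0, np.float64(-0.1354)], [23.8, -4.4, 9.1, 0, 0, np.float64(-0.1354)], [24.2, -1.1, 9.1, 0, 0, np.float64(-0.1354)], [24.1, 2.2, 9.1, 0, 0, np.float64(-0.1354)], [23.6, 5.4, 9.1, 0, 0, np.float64(-0.1354)]]
[[22.7, 8.5, 9.1, 0, 0, np.float64(-0.1354)], [21.3, 11.5, 9.1, 0, 0, np.float64(-0.1354)], [19.6, 14.3, 9.1, 0, 0, np.float64(-0.1354)], [17.5, 16.8, 9.1, 0, 0, np.float64(-0.1354)], [15.0, 19.0, 9.1, 0, 0, np.float64(-0.1354)]]
[[12.3, 20.9, 9.1, 0, 0, np.float64(-0.1354)], [9.4, 22.3, 9.1, 0, 0, np.float64(-0.1354)], [6.3, 23.4, 9.1, 0, 0, np.float64(-0.1354)], [3.1, 24.0, 9.1, 0, 0, np.float64(-0.1354)], [-0.2, 24.2, 9.1, 0, 0, np.float64(-0.1354)]]
```

Emit:
{"fn": "play_rows", "kwargs": {"moves": [[[23,-7.6,9,0,0,-0.135],[23.8,-4.4,9,0,0,-0.135],[24,-1,9,0,0,-0.135],[24,2,9,0,0,-0.135],[23.6,5.4,9,0,0,-0.135]]], "fingers": 0.15}}

```text
time_s: 2.3
position: [0.2958, -0.5201, 0.1913]
tcp_rot: [[0.538, 0.843, 0.0], [0.843, -0.538, -0.0], [-0.0, 0.0, -1.0]]
force: [-0.6, -0.6, 0.4]
opening: 0.635
grasp_force: 0.0
```

Emit:
{"fn": "play_rows", "kwargs": {"moves": [[[22.7,8.5,9,0,0,-0.135],[21.3,11.5,9,0,0,-0.135],[19.6,14.3,9,0,0,-0.135],[17.5,16.8,9,0,0,-0.135],[15,19,9,0,0,-0.135]]]}}

```text
time_s: 2.8
position: [0.3933, -0.448, 0.1463]
tcp_rot: [[-0.107, 0.994, 0.0], [0.994, 0.107, -0.0], [-0.0, 0.0, -1.0]]
force: [0.4, 0.0, 0.9]
opening: 0.574
grasp_force: 0.0
```

Emit:
{"fn": "play_rows", "kwargs": {"moves": [[[12.3,21,9,0,0,-0.135],[9.4,22.3,9,0,0,-0.135],[6.3,23.4,9,0,0,-0.135],[3,24,9,0,0,-0.135],[0,24,9,0,0,-0.135]]]}}

```text
time_s: 3.3
position: [0.4908, -0.3762, 0.1013]
tcp_rot: [[-0.705, 0.709, 0.0], [0.709, 0.705, -0.0], [-0.0, -0.0, -1.0]]
force: [0.2, -0.9, 0.7]
opening: 0.576
grasp_force: 0.0
```

Run:
```python
from h import *
plan([.49,-.3755,.10],134.9,1)
s=bot.capture("side");t=bot.capture("top")
a=s["image"][190:340,230:430];b=t["image"][160:270,280:427]
cv2.imwrite("pics/g1.png",np.hstack([cv2.resize(a,(533,400),interpolation=2)]))
for k,p in(("s",s),("t",t)):
    for q in("gauge","palm","anvil"):
        for r in bot.pinpoint(p,q)[:3]:print(q,k,np.round(r["centre"],1),round(r["confidence"],2),np.round(onz(p,r["centre"],{"gauge":0,"palm":.13,"anvil":.045}[q]),3))
```

```text
pos [ 0.4908 -0.3762  0.1013] yaw 134.84 dyaw 0.06 tilt [-0.      0.0004  0.    ] F [ 0.2 -0.9  0.7] M [-0.   -0.15 -0.02] open 50.1 grip 0.0 t 3.3
[[1.1, -0.0, 1.3, 0, 0, np.float64(-0.0011)]]
gauge s [279.4 292.8] 0.89 [ 0.332 -0.328  0.   ]
gauge s [331.5 282.7] 0.88 [ 0.488 -0.375  0.   ]
gauge s [244.4 252.3] 0.79 [ 0.308 -0.127  0.   ]
palm s [287.3 181.2] 0.58 [ 0.535 -0.015  0.13 ]
palm s [288.5 206.5] 0.5 [ 0.476 -0.13   0.13 ]
anvil s [291.1 201.3] 0.95 [ 0.541 -0.028  0.045]
anvil s [317.8 196.2] 0.45 [ 0.637 -0.053  0.045]
gauge t [421.1 250.4] 0.94 [ 0.387 -0.61   0.   ]
gauge t [285.2 272.9] 0.79 [ 0.305 -0.118  0.   ]
gauge t [255.5 178.3] 0.3 [ 0.65  -0.008  0.   ]
palm t [257.4 207.6] 0.48 [ 0.527 -0.023  0.13 ]
anvil t [263.1 209.9] 0.74 [ 0.528 -0.039  0.045]
```

View pics/g1.png

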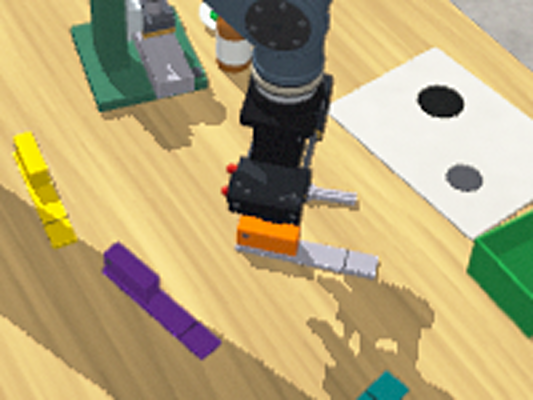

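The side view shows the gripper above the orange handle at crop (268,235), lined up with it. I'll descend and close.

Emit:
{"fn": "play_rows", "kwargs": {"moves": [[[0,0,25,0,0,0],[0,0,25,0,0,0],[0,0,17,0,0,0],[0,0,10,0,0,0],[0,0,0,0,0,0]]]}}

```text
time_s: 4.2
position: [0.4889, -0.3766, 0.0235]
tcp_rot: [[-0.7, 0.714, -0.002], [0.714, 0.7, 0.002], [0.002, 0.0, -1.0]]
force: [-0.7, -0.0, 0.1]
opening: 0.574
grasp_force: 0.0
```

Emit:
{"fn": "play_rows", "kwargs": {"moves": [[[0,0,0,0,0,0],[0,0,0,0,0,0],[0,0,0,0,0,0],[0,0,0,0,0,0],[0,0,0,0,0,0]]], "fingers": -1}}

```text
time_s: 4.7
position: [0.4906, -0.3766, 0.0255]
tcp_rot: [[-0.701, 0.713, 0.002], [0.713, 0.701, -0.001], [-0.002, 0.001, -1.0]]
force: [1.4, 2.0, 4.3]
opening: 0.273
grasp_force: 29.8
```

Emit:
{"fn": "play_rows", "kwargs": {"moves": [[[0,0,0,0,0,0],[0,0,-10,0,0,0],[0,0,-30,0,0,0],[0,0,-40,0,0,0],[0,0,-40,0,0,0]]]}}

```text
time_s: 5.2
position: [0.4887, -0.3762, 0.1449]
tcp_rot: [[-0.701, 0.713, -0.003], [0.713, 0.701, 0.002], [0.003, -0.001, -1.0]]
force: [-0.6, -0.5, -2.0]
opening: 0.272
grasp_force: 29.8
```

Run:
```python
from h import *
plan([.55,.15,.16],77.6,15)
```

```text
pos [ 0.4887 -0.3762  0.1449] yaw 134.52 dyaw -56.92 tilt [-0.0007 -0.0033  0.    ] F [-0.6 -0.5 -2. ] M [ 0.04 -0.14 -0.06] open 23.7 grip 29.8 t 5.2
[[22.1, 27.5, -1.0, 0, 0, np.float64(0.0662)], [23.9, 26.0, -1.0, 0, 0, np.float64(0.0662)], [25.6, 24.3, -1.0, 0, 0, np.float64(0.0662)], [27.1, 22.6, -1.0, 0, 0, np.float64(0.0662)], [28.6, 20.8, -1.0, 0, 0, np.float64(0.0662)]]
[[29.9, 18.8, -1.0, 0, 0, np.float64(0.0662)], [31.1, 16.8, -1.0, 0, 0, np.float64(0.0662)], [32.1, 14.7, -1.0, 0, 0, np.float64(0.0662)], [33.0, 12.5, -1.0, 0, 0, np.float64(0.0662)], [33.8, 10.3, -1.0, 0, 0, np.float64(0.0662)]]
[[34.4, 8.1, -1.0, 0, 0, np.float64(0.0662)], [34.8, 5.8, -1.0, 0, 0, np.float64(0.0662)], [35.1, 3.5, -1.0, 0, 0, np.float64(0.0662)], [35.3, 1.1, -1.0, 0, 0, np.float64(0.0662)], [35.3, -1.2, -1.0, 0, 0, np.float64(0.0662)]]
```

Emit:
{"fn": "play_rows", "kwargs": {"moves": [[[5,5,-25,0,0,0],[10,10,-30,0,0,0.066],[24,26,-15,0,0,0.066],[25.6,24.3,0,0,0,0.066],[27,22.6,0,0,0,0.066]]]}}

```text
time_s: 5.7
position: [0.5016, -0.2494, 0.2152]
tcp_rot: [[-0.488, 0.873, -0.0], [0.873, 0.488, -0.001], [-0.0, -0.001, -1.0]]
force: [0.5, 0.7, -2.2]
opening: 0.274
grasp_force: 29.8
```

Emit:
{"fn": "play_rows", "kwargs": {"moves": [[[28.6,21,0,0,0,0.066],[30,19,0,0,0,0.066],[31,17,0,0,0,0.066],[32,14.7,0,0,0,0.066],[33,12.5,0,0,0,0.066]]]}}

```text
time_s: 6.2
position: [0.5221, -0.0735, 0.2144]
tcp_rot: [[-0.179, 0.984, -0.002], [0.984, 0.179, -0.0], [0.0, -0.002, -1.0]]
force: [0.4, 0.4, -2.9]
opening: 0.27
grasp_force: 29.8
```

Emit:
{"fn": "play_rows", "kwargs": {"moves": [[[33.8,10.3,0,0,0,0.066],[34.4,8,0,0,0,0.066],[34.8,5.8,0,0,0,0.066],[35,3.5,0,0,0,0.066],[35,1,0,0,0,0.066]]]}}

```text
time_s: 6.7
position: [0.542, 0.1013, 0.2143]
tcp_rot: [[0.149, 0.989, -0.001], [0.989, -0.149, -0.001], [-0.001, -0.001, -1.0]]
force: [0.9, -0.5, -2.7]
opening: 0.274
grasp_force: 29.8
```

Emit:
{"fn": "play_rows", "kwargs": {"moves": [[[35,0,0,0,0,0.066],[25,0,0,0,0,0],[0,0,0,0,0,0]]]}}

```text
time_s: 7.0
position: [0.553, 0.1621, 0.2144]
tcp_rot: [[0.208, 0.978, 0.0], [0.978, -0.208, 0.0], [0.0, -0.0, -1.0]]
force: [0.4, -1.1, -2.4]
opening: 0.278
grasp_force: 29.8
```

Run:
```python
from h import *
plan([.567,.148,.0725],77.6,5)
s=bot.capture("side");t=bot.capture("top")
z=bot.read_state()["position"][2]-.0245
for k,p in(("s",s),("t",t)):
    for q,zz in(("gauge",z),("mark",z),("tip",z),("anvil",.045),("palm",.13)):
        for r in bot.pinpoint(p,q)[:3]:
            X=onz(p,r["centre"],zz)
            if abs(X[0]-.54)<.12 and -.1<X[1]<.3: print(q,k,np.round(r["centre"],1),round(r["confidence"],2),X.round(4))
a=cv2.resize(s["image"][110:250,190:390],(800,560),interpolation=2)
cv2.imwrite("pics/g2.png",a)
```

```text
pos [0.553  0.1621 0.2144] yaw 78.01 dyaw -0.41 tilt [-0.     -0.0005  0.    ] F [ 0.4 -1.1 -2.4] M [ 0.01 -0.05  0.02] open 24.2 grip 29.8 t 7.0
[[-2.2, 3.3, 28.4, 0, 0, np.float64(0.0014)], [-2.2, 3.3, 28.4, 0, 0, np.float64(0.0014)], [-2.2, 3.3, 28.4, 0, 0, np.float64(0.0014)], [-2.2, 3.3, 28.4, 0, 0, np.float64(0.0014)], [-2.2, 3.3, 28.4, 0, 0, np.float64(0.0014)]]
gauge s [269.8 136.8] 0.54 [0.5702 0.1795 0.1897]
tip s [277.  158.2] 0.81 [0.5309 0.0482 0.1897]
anvil s [290.4 202.9] 0.65 [ 0.5344 -0.0346  0.045 ]
palm s [286.5 185.9] 0.74 [ 0.5205 -0.0357  0.13  ]
palm s [235.9 161.7] 0.48 [0.4276 0.1797 0.13  ]
mark t [225.2 200.5] 0.8 [0.543  0.08   0.1897]
tip t [235.8 203. ] 0.73 [0.5348 0.0451 0.1897]
anvil t [258.6 211.5] 0.94 [ 0.5226 -0.0225  0.045 ]
palm t [261.1 207.7] 0.68 [ 0.5264 -0.0352  0.13  ]
```

View pics/g2.png

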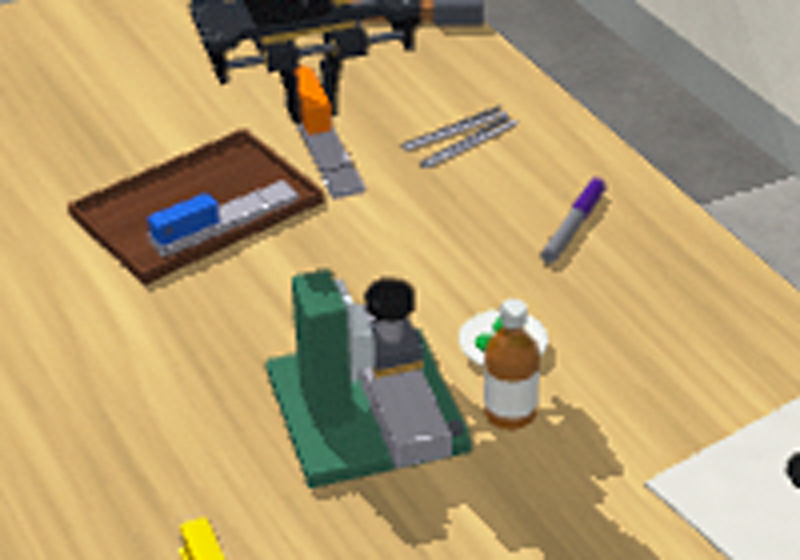

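The side view shows the gauge held level with its tip at crop (345,185). The press is at (370,380) with its passage open, and the tray is behind. Now I'll lower to just above the anvil's far end.

Emit:
{"fn": "play_rows", "kwargs": {"moves": [[[-2,3.3,28,0,0,0.0014],[-2,3.3,28,0,0,0.0014],[-2,3.3,28,0,0,0.0014],[-2,3.3,28,0,0,0.0014],[-2,3.3,26,0,0,0.0014]]]}}

```text
time_s: 8.1
position: [0.5674, 0.1459, 0.0754]
tcp_rot: [[0.218, 0.976, 0.0], [0.976, -0.218, 0.0], [0.0, 0.0, -1.0]]
force: [0.4, 0.5, -1.6]
opening: 0.277
grasp_force: 29.8
```

Run:
```python
from h import *
plan([.567,.148,.072],77.6,1)
s=bot.capture("side");t=bot.capture("top")
z=bot.read_state()["position"][2]-.0245
for k,p in(("s",s),("t",t)):
    for q,zz in(("gauge",z),("mark",z),("tip",z),("anvil",.045),("palm",.13)):
        for r in bot.pinpoint(p,q)[:3]:
            X=onz(p,r["centre"],zz)
            if abs(X[0]-.54)<.12 and -.1<X[1]<.3: print(q,k,np.round(r["centre"],1),round(r["confidence"],2),X.round(4))
a=cv2.resize(s["image"][140:230,240:330],(560,560),interpolation=2)
b=cv2.resize(t["image"][180:230,190:290],(800,400),interpolation=2)
cv2.imwrite("pics/g3.png",cv2.resize(np.hstack([a,cv2.resize(t["image"][175:235,200:290],(840,560),interpolation=2)]),(800,320)))
```

```text
pos [0.5674 0.1459 0.0754] yaw 77.39 dyaw 0.21 tilt [ 0.0001 -0.      0.    ] F [ 0.4  0.5 -1.6] M [-0.01 -0.1   0.  ] open 24.1 grip 29.8 t 8.1
[[2.0, -0.8, 3.4, 0, 0, np.float64(-0.0037)]]
mark s [280.7 187.8] 0.74 [0.5421 0.0526 0.0488]
tip s [283.5 191.5] 0.64 [0.541  0.0288 0.0488]
anvil s [290.2 201.5] 0.81 [ 0.5374 -0.0277  0.045 ]
anvil s [287.5 208.2] 0.16 [ 0.5121 -0.0537  0.045 ]
palm s [288.6 184.8] 0.82 [ 0.5295 -0.0341  0.13  ]
gauge t [210.3 199.7] 0.77 [0.5641 0.1501 0.0488]
mark t [230.5 203.6] 0.74 [0.5502 0.0776 0.0488]
tip t [246.  206.5] 0.66 [0.5399 0.0222 0.0488]
anvil t [259.2 210.4] 0.63 [ 0.5265 -0.0247  0.045 ]
palm t [260.8 208.3] 0.72 [ 0.5243 -0.0342  0.13  ]
```

View pics/g3.png

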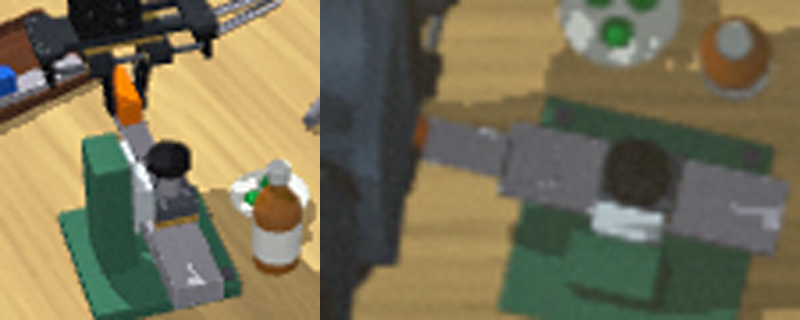

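The blade (crop 425–505, row 150) lines up with the anvil (row 158 at its end) to within about 3 mm. I'll trim that and slide in.

Emit:
{"fn": "play_rows", "kwargs": {"moves": [[[0,-2.5,3,0,0,-0.003],[-8,0,0,0,0,0],[-8,0,0,0,0,0],[-8,0,0,0,0,0],[-8,0,0,0,0,0]]]}}

```text
time_s: 9.2
position: [0.5576, 0.1144, 0.0735]
tcp_rot: [[0.216, 0.976, -0.0], [0.976, -0.216, -0.0], [-0.0, -0.0, -1.0]]
force: [0.8, -0.5, -2.2]
opening: 0.271
grasp_force: 29.8
```

Emit:
{"fn": "play_rows", "kwargs": {"moves": [[[-6,0,0,0,0,0],[0,0,0,0,0,0]]]}}

```text
time_s: 9.4
position: [0.5564, 0.1084, 0.0736]
tcp_rot: [[0.217, 0.976, -0.0], [0.976, -0.217, -0.0], [-0.0, -0.0, -1.0]]
force: [0.0, 0.7, -1.7]
opening: 0.276
grasp_force: 29.8
```

Emit:
{"fn": "play_rows", "kwargs": {"moves": [[[-5,0,1.5,0,0,0],[-10,0,0,0,0,0],[-10,0,0,0,0,0],[-10,0,0,0,0,0],[-10,0,0,0,0,0]]]}}

```text
time_s: 9.9
position: [0.5466, 0.0646, 0.0721]
tcp_rot: [[0.216, 0.977, -0.0], [0.977, -0.216, -0.0], [-0.0, -0.0, -1.0]]
force: [-0.2, -0.5, -2.1]
opening: 0.276
grasp_force: 29.8
```

Emit:
{"fn": "play_rows", "kwargs": {"moves": [[[-7,0,0,0,0,0],[-2,0,0,0,0,0],[0,0,0,0,0,0]]]}}

```text
time_s: 10.2
position: [0.5449, 0.0564, 0.0721]
tcp_rot: [[0.216, 0.976, 0.0], [0.976, -0.216, 0.0], [0.0, 0.0, -1.0]]
force: [-0.4, 1.0, -2.3]
opening: 0.272
grasp_force: 29.8
```

Run:
```python
from h import *
plan([.5463,.055,.070],77.6,1)
s=bot.capture("side");t=bot.capture("top")
for k,p in(("s",s),("t",t)):
    for q,zz in(("tip",.048),("mark",.048)):
        for r in bot.pinpoint(p,q)[:4]:
            X=onz(p,r["centre"],zz)
            if abs(X[0]-.54)<.12 and -.15<X[1]<.3: print(q,k,np.round(r["centre"],1),round(r["confidence"],2),X.round(4))
a=cv2.resize(s["image"][150:230,250:330],(560,560),interpolation=2)
cv2.imwrite("pics/g4.png",cv2.resize(np.hstack([a,cv2.resize(t["image"][175:235,215:290],(700,560),interpolation=2)]),(800,356)))
```

```text
pos [0.5449 0.0564 0.0721] yaw 77.52 dyaw 0.08 tilt [ 0.0001 -0.0001 -0.    ] F [-0.4  1.  -2.3] M [ 0.02 -0.1  -0.02] open 23.7 grip 29.8 t 10.2
[[-1.0, 1.6, 2.1, 0, 0, np.float64(-0.0014)]]
tip s [292.2 207.2] 0.42 [ 0.5273 -0.0604  0.048 ]
mark s [286.4 202.8] 0.49 [ 0.5208 -0.0299  0.048 ]
tip t [268.8 212.7] 0.45 [ 0.518 -0.059  0.048]
mark t [170.9 231.8] 0.59 [0.449  0.2889 0.048 ]
mark t [259.7 207.6] 0.56 [ 0.5362 -0.0265  0.048 ]
```

View pics/g4.png

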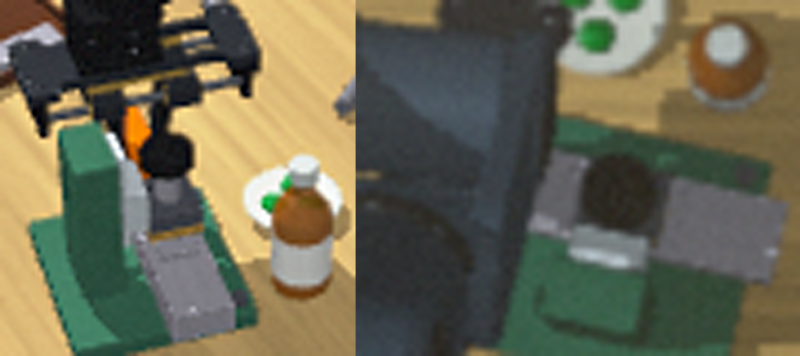

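The blade is through: the tip shows at about (0.521, −0.060), roughly 10 mm beyond the shoe. Now I'll lower it onto the anvil.

Emit:
{"fn": "play_rows", "kwargs": {"moves": [[[-1.5,0.5,1,0,0,0],[0,0,0.7,0,0,0],[0,0,0.5,0,0,0],[0,0,0,0,0,0]]]}}

```text
time_s: 10.9
position: [0.5452, 0.0552, 0.0704]
tcp_rot: [[0.215, 0.977, 0.0], [0.977, -0.215, -0.0], [-0.0, 0.001, -1.0]]
force: [-1.2, 0.5, 3.5]
opening: 0.274
grasp_force: 29.8
```

Emit:
{"fn": "play_rows", "kwargs": {"moves": [[[0,0,-0.3,0,0,0],[0,0,0,0,0,0],[0,0,0,0,0,0],[0,0,0,0,0,0]]], "fingers": 0.1}}

```text
time_s: 11.3
position: [0.5451, 0.0552, 0.07]
tcp_rot: [[0.215, 0.977, 0.0], [0.977, -0.215, 0.0], [0.0, -0.0, -1.0]]
force: [0.3, -0.8, -0.3]
opening: 0.517
grasp_force: 0.0
```

Emit:
{"fn": "play_rows", "kwargs": {"moves": [[[0,0,-10,0,0,0],[0,0,-25,0,0,0],[0,0,-35,0,0,0],[0,0,-35,0,0,0],[0,0,-20,0,0,0]]]}}

```text
time_s: 11.8
position: [0.5463, 0.0552, 0.1986]
tcp_rot: [[0.215, 0.977, 0.005], [0.977, -0.215, -0.0], [0.001, 0.005, -1.0]]
force: [0.2, 0.2, 0.8]
opening: 0.545
grasp_force: 0.0
```

Run:
```python
from h import *
plan([.528,-.029,.160],77.6,3)
s=bot.capture("side");t=bot.capture("top")
for k,p in(("s",s),("t",t)):
    for q,zz in(("gauge",.045),("tip",.045),("palm",.13)):
        for r in bot.pinpoint(p,q)[:4]:
            X=onz(p,r["centre"],zz)
            if abs(X[0]-.54)<.12 and -.15<X[1]<.2: print(q,k,np.round(r["centre"],1),round(r["confidence"],2),X.round(4))
```

```text
pos [0.5463 0.0552 0.1986] yaw 77.57 dyaw 0.03 tilt [ 0.0047 -0.0006 -0.    ] F [0.2 0.2 0.8] M [ 0.06 -0.07 -0.01] open 47.4 grip 0.0 t 11.8
[[-28.7, 0.1, 12.9, 0, 0, np.float64(-0.0002)], [-28.7, 0.1, 12.9, 0, 0, np.float64(-0.0002)], [-28.7, 0.1, 12.9, 0, 0, np.float64(-0.0002)]]
gauge s [282.  187.3] 0.52 [0.5496 0.0567 0.045 ]
tip s [293.5 207.6] 0.42 [ 0.5318 -0.0616  0.045 ]
palm s [287.6 181.5] 0.53 [ 0.5352 -0.0168  0.13  ]
gauge t [234.1 204.5] 0.52 [0.5475 0.0651 0.045 ]
tip t [270.4 208.6] 0.45 [ 0.533  -0.0645  0.045 ]
palm t [270.7 214.3] 0.66 [ 0.504  -0.0678  0.13  ]
palm t [257.4 210.4] 0.64 [ 0.5171 -0.0227  0.13  ]
```

Emit:
{"fn": "play_rows", "kwargs": {"moves": [[[-28.5,0,10,0,0,0],[-28.5,0,12,0,0,0],[-29,0,12,0,0,0],[0,0,6,0,0,0],[0,0,4,0,0,0]]], "fingers": -1}}

```text
time_s: 12.7
position: [0.5259, -0.0289, 0.1498]
tcp_rot: [[0.217, 0.976, -0.003], [0.976, -0.217, 0.001], [0.001, -0.003, -1.0]]
force: [-0.3, 1.0, 0.3]
opening: 0.182
grasp_force: 0.0
```

Emit:
{"fn": "play_rows", "kwargs": {"moves": [[[0,0,2,0,0,0],[0,0,2,0,0,0],[0,0,0,0,0,0]]]}}

```text
time_s: 13.0
position: [0.527, -0.028, 0.1474]
tcp_rot: [[0.214, 0.977, 0.001], [0.977, -0.214, -0.0], [0.0, 0.001, -1.0]]
force: [0.2, 0.3, -0.4]
opening: 0.013
grasp_force: 0.0
```

Emit:
{"fn": "play_rows", "kwargs": {"moves": [[[0,0,1,0,0,0],[0,0,1,0,0,0]]]}}

```text
time_s: 13.2
position: [0.5271, -0.0281, 0.1461]
tcp_rot: [[0.215, 0.977, 0.002], [0.977, -0.215, 0.0], [0.001, 0.002, -1.0]]
force: [-1.4, 1.3, 7.1]
opening: 0.005
grasp_force: 3.0
```

Emit:
{"fn": "play_rows", "kwargs": {"moves": [[[0,0,1,0,0,0],[0,0,1,0,0,0]]]}}

```text
time_s: 13.4
position: [0.5271, -0.0281, 0.1442]
tcp_rot: [[0.215, 0.977, 0.002], [0.977, -0.215, 0.0], [0.001, 0.002, -1.0]]
force: [-0.6, 2.0, 5.9]
opening: 0.006
grasp_force: 3.1
```

Emit:
{"fn": "play_rows", "kwargs": {"moves": [[[0,0,1,0,0,0],[0,0,1,0,0,0],[0,0,1,0,0,0],[0,0,1,0,0,0]]]}}

```text
time_s: 13.8
position: [0.5271, -0.0281, 0.1402]
tcp_rot: [[0.215, 0.977, 0.002], [0.977, -0.215, 0.0], [0.001, 0.002, -1.0]]
force: [0.4, 1.6, 5.7]
opening: 0.007
grasp_force: 3.1
```

Emit:
{"fn": "play_rows", "kwargs": {"moves": [[[0,0,1,0,0,0],[0,0,1,0,0,0],[0,0,0,0,0,0]]]}}

```text
time_s: 14.1
position: [0.5271, -0.0281, 0.1381]
tcp_rot: [[0.215, 0.977, 0.002], [0.977, -0.215, 0.0], [0.001, 0.002, -1.0]]
force: [-0.4, 1.4, 4.9]
opening: 0.007
grasp_force: 2.4
```

Emit:
{"fn": "play_rows", "kwargs": {"moves": [[[0,0,0.7,0,0,0]]]}}

```text
time_s: 14.2
position: [0.5271, -0.0281, 0.1375]
tcp_rot: [[0.215, 0.977, 0.002], [0.977, -0.215, 0.0], [0.001, 0.002, -1.0]]
force: [-1.5, 1.3, 5.4]
opening: 0.003
grasp_force: 3.1
```

Emit:
{"fn": "play_rows", "kwargs": {"moves": [[[0,0,0.5,0,0,0]]]}}

```text
time_s: 14.3
position: [0.5271, -0.0281, 0.1372]
tcp_rot: [[0.215, 0.977, 0.002], [0.977, -0.215, 0.0], [0.001, 0.002, -1.0]]
force: [-1.4, 2.0, 8.1]
opening: 0.003
grasp_force: 4.3
```

Emit:
{"fn": "play_rows", "kwargs": {"moves": [[[0,0,0.5,0,0,0]]]}}

```text
time_s: 14.4
position: [0.5271, -0.0281, 0.1368]
tcp_rot: [[0.215, 0.977, 0.002], [0.977, -0.215, 0.0], [0.001, 0.002, -1.0]]
force: [-1.4, 1.7, 9.1]
opening: 0.006
grasp_force: 4.5
```

Emit:
{"fn": "play_rows", "kwargs": {"moves": [[[0,0,0.5,0,0,0],[0,0,0,0,0,0]]]}}

```text
time_s: 14.6
position: [0.5271, -0.0281, 0.1363]
tcp_rot: [[0.215, 0.977, 0.002], [0.977, -0.215, 0.0], [0.001, 0.002, -1.0]]
force: [-0.8, 1.8, 8.6]
opening: 0.005
grasp_force: 4.1
```

The ram bears on the blade: force stepped from 5.5 N to about 8.6 N, with the shoe compressed about 1 mm. I'll back off and return to the handle.

Emit:
{"fn": "play_rows", "kwargs": {"moves": [[[0,0,-5,0,0,0],[0,0,-25,0,0,0],[0,0,-35,0,0,0],[0,0,0,0,0,0]]]}}

```text
time_s: 15.0
position: [0.5295, -0.0292, 0.204]
tcp_rot: [[0.215, 0.977, 0.009], [0.977, -0.215, -0.002], [-0.0, 0.009, -1.0]]
force: [1.2, 0.0, -0.2]
opening: 0.004
grasp_force: 0.0
```

Emit:
{"fn": "play_rows", "kwargs": {"moves": [[[20,0,0,0,0,0],[33,0,0,0,0,0],[33,0,0,0,0,0],[0,0,0,0,0,0],[0,0,0,0,0,0]]], "fingers": 0.1}}

```text
time_s: 15.5
position: [0.5446, 0.0558, 0.1994]
tcp_rot: [[0.213, 0.977, -0.001], [0.977, -0.213, -0.0], [-0.001, -0.001, -1.0]]
force: [-0.7, 1.1, 1.1]
opening: 0.375
grasp_force: 0.0
```

Run:
```python
from h import *
plan([.5452,.0552,.0715],77.6,5)
s=bot.capture("side");t=bot.capture("top")
for k,p in(("s",s),("t",t)):
    for q,zz in(("gauge",.045),("tip",.045),("palm",.122)):
        for r in bot.pinpoint(p,q)[:4]:
            X=onz(p,r["centre"],zz)
            if abs(X[0]-.54)<.12 and -.15<X[1]<.2: print(q,k,np.round(r["centre"],1),round(r["confidence"],2),X.round(4))
a=cv2.resize(s["image"][150:230,250:330],(560,560),interpolation=2)
cv2.imwrite("pics/g5.png",cv2.resize(np.hstack([a,cv2.resize(t["image"][175:235,215:290],(700,560),interpolation=2)]),(800,356)))
```

```text
pos [0.5446 0.0558 0.1994] yaw 77.69 dyaw -0.09 tilt [-0.001   0.0007 -0.    ] F [-0.7  1.1  1.1] M [-0.03 -0.1  -0.01] open 32.6 grip 0.0 t 15.5
[[-0.1, 0.1, 25.6, 0, 0, np.float64(0.0003)], [-0.1, 0.1, 25.6, 0, 0, np.float64(0.0003)], [-0.1, 0.1, 25.6, 0, 0, np.float64(0.0003)], [-0.1, 0.1, 25.6, 0, 0, np.float64(0.0003)], [-0.1, 0.1, 25.6, 0, 0, np.float64(0.0003)]]
gauge s [315.3 198. ] 0.74 [ 0.6244 -0.0568  0.045 ]
gauge s [280.8 189. ] 0.63 [0.5412 0.0504 0.045 ]
tip s [293.7 207.4] 0.62 [ 0.5329 -0.0611  0.045 ]
palm s [289.6 187.4] 0.86 [ 0.5303 -0.0395  0.122 ]
palm s [283.  185.7] 0.65 [ 0.5151 -0.02    0.122 ]
gauge t [233.9 207.7] 0.42 [0.536  0.0657 0.045 ]
tip t [273.1 211.4] 0.4 [ 0.523  -0.0741  0.045 ]
palm t [259.3 208.2] 0.68 [ 0.5256 -0.0287  0.122 ]
```

View pics/g5.png

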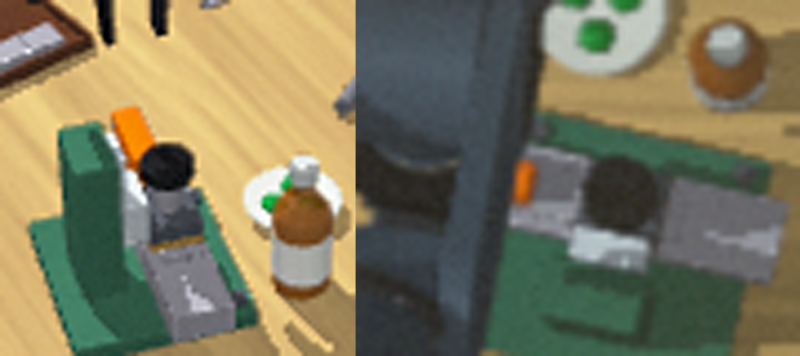

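The gauge lies in place with its handle at (130,130), and the ram is down on the blade. I'll descend, grip, and draw it out along tool +x.

Emit:
{"fn": "play_rows", "kwargs": {"moves": [[[0,0,0,0,0,0],[0,0,30,0,0,0],[0,0,40,0,0,0],[0,0,35,0,0,0],[0,0,18,0,0,0]]]}}

```text
time_s: 16.4
position: [0.5435, 0.0552, 0.0744]
tcp_rot: [[0.216, 0.976, -0.004], [0.976, -0.216, 0.0], [-0.001, -0.004, -1.0]]
force: [0.3, -0.3, 0.1]
opening: 0.547
grasp_force: 0.0
```

Emit:
{"fn": "play_rows", "kwargs": {"moves": [[[0,0,5,0,0,0],[0,0,0,0,0,0]]]}}

```text
time_s: 16.6
position: [0.5449, 0.0551, 0.0715]
tcp_rot: [[0.215, 0.977, -0.001], [0.977, -0.215, 0.0], [-0.0, -0.001, -1.0]]
force: [-0.0, 0.9, 0.2]
opening: 0.549
grasp_force: 0.0
```

Emit:
{"fn": "play_rows", "kwargs": {"moves": [[[0,0,0,0,0,0],[0,0,0,0,0,0],[0,0,0,0,0,0],[0,0,0,0,0,0],[0,0,0,0,0,0]]], "fingers": -1}}

```text
time_s: 17.1
position: [0.5454, 0.0553, 0.0728]
tcp_rot: [[0.215, 0.977, 0.001], [0.977, -0.215, -0.0], [0.0, 0.001, -1.0]]
force: [-1.3, -0.2, 5.5]
opening: 0.271
grasp_force: 30.0
```

Emit:
{"fn": "play_rows", "kwargs": {"moves": [[[0,0,-1,0,0,0],[0,0,0,0,0,0]]]}}

```text
time_s: 17.3
position: [0.5455, 0.0552, 0.0728]
tcp_rot: [[0.215, 0.977, 0.001], [0.977, -0.215, -0.0], [0.0, 0.001, -1.0]]
force: [0.8, -0.6, -0.7]
opening: 0.275
grasp_force: 30.0
```

Emit:
{"fn": "play_rows", "kwargs": {"moves": [[[2,0,0,0,0,0],[4,0,0,0,0,0],[4,0,0,0,0,0]]]}}

```text
time_s: 17.6
position: [0.5467, 0.0638, 0.0728]
tcp_rot: [[0.215, 0.977, -0.002], [0.977, -0.215, -0.002], [-0.002, -0.001, -1.0]]
force: [-2.2, -6.6, 0.5]
opening: 0.274
grasp_force: 30.0
```

Light drag of about 6.5 N. I'll keep drawing straight.

Emit:
{"fn": "play_rows", "kwargs": {"moves": [[[8,0,0,0,0,0],[8,0,0,0,0,0],[8,0,0,0,0,0],[8,0,0,0,0,0],[8,0,0,0,0,0]]]}}

```text
time_s: 18.1
position: [0.555, 0.103, 0.0728]
tcp_rot: [[0.215, 0.977, -0.002], [0.977, -0.215, -0.002], [-0.003, -0.002, -1.0]]
force: [-0.8, -6.1, 0.1]
opening: 0.274
grasp_force: 30.0
```

Emit:
{"fn": "play_rows", "kwargs": {"moves": [[[8,0,0,0,0,0],[10,0,0,0,0,0],[12,0,0,0,0,0],[15,0,-2,0,0,0],[15,0,-5,0,0,0]]]}}

```text
time_s: 18.6
position: [0.5683, 0.1642, 0.0795]
tcp_rot: [[0.216, 0.976, -0.002], [0.976, -0.216, 0.001], [0.0, -0.002, -1.0]]
force: [0.2, -0.1, -2.5]
opening: 0.275
grasp_force: 29.9
```

Run:
```python
from h import *
plan([.567,.17,.15],77.6,1)
t=bot.capture("top")
for z,hz in((15,.015),):
    g=[a for a in bot.silhouettes(t,"tray") if abs(a["centre"][0]-160)<25]
    print([(a["centre"],a["confidence"],a["pixels"].sum()) for a in g])
# tray and spare at start picture (arm away)
t0=dict(t);t0["image"]=cv2.imread("pics/t0.png")
cv2.imwrite("pics/tray.png",cv2.resize(t0["image"][180:258,130:192],(620,780)[::1],interpolation=2)[:, :][:600] if 0 else cv2.resize(t0["image"][183:255,132:190],(464,576),interpolation=2))
```

```text
pos [0.5683 0.1642 0.0795] yaw 77.55 dyaw 0.05 tilt [-0.0017 -0.0002 -0.    ] F [ 0.2 -0.1 -2.5] M [-0.   -0.09 -0.  ] open 24.0 grip 29.9 t 18.6
[[5.4, -2.6, -70.5, 0, 0, np.float64(-0.0009)]]
[([149.2, 203.1], 0.83, np.int64(893))]
```

View pics/tray.png

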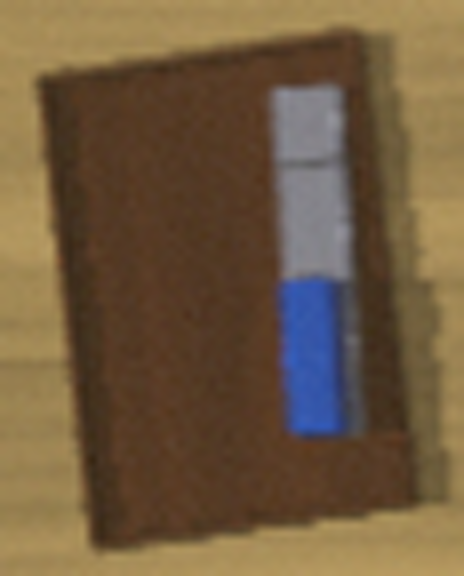

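Tray corners in this crop are (40,75), (360,35), (415,505) and (95,548). The blue gauge spans columns 275–350, and the left half is free.

Run:
```python
from h import *
t=bot.capture("top")
C=np.array([[40,75],[360,35],[415,505],[95,548]])/8+[131.56,182.56]
W=np.array([onz(t,u,.015) for u in C]);c=W.mean(0)
x=(W[0]+W[1]-W[2]-W[3])[:2];y=(W[0]+W[3]-W[1]-W[2])[:2]
print(W.round(4),c.round(4),np.linalg.norm(x)/2,np.linalg.norm(y)/2,np.degrees(np.arctan2(x[1],x[0])),np.degrees(np.arctan2(-y[0],y[1])))
a=np.radians((np.degrees(np.arctan2(x[1],x[0]))+np.degrees(np.arctan2(-y[0],y[1])))/2)
X=np.array([np.cos(a),np.sin(a)]);Y=np.array([-X[1],X[0]])
for px in([275,90],[345,90],[285,430],[360,430]):
    d=onz(t,np.array(px)/8+[131.56,182.56],.012)[:2]-c[:2];print("spare corner",(d@X).round(4),(d@Y).round(4))
T=c[:2]+.040*X+.031*Y;print(T.round(4),np.degrees(a))
plan([T[0],T[1],.10],np.degrees(a),10)
```

```text
[[0.5969 0.4276 0.015 ]
 [0.6155 0.28   0.015 ]
 [0.4011 0.2495 0.015 ]
 [0.3809 0.395  0.015 ]] [0.4986 0.338  0.015 ] 0.21746685409757927 0.14780030781925646 8.35663481682831 7.532167100938871
spare corner 0.0884 -0.0313
spare corner 0.0839 -0.0633
spare corner -0.067 -0.0187
spare corner -0.0715 -0.0527
[0.5339 0.3743] 7.944400958883591
pos [0.5692 0.1643 0.0804] yaw 77.71 dyaw -69.76 tilt [ 0.0013 -0.0005 -0.    ] F [ 0.3 -0.7 -2.3] M [-0.01 -0.1   0.06] open 23.6 grip 30.0 t 18.75
[[19.8, -7.9, -2.0, 0, 0, np.float64(0.1218)], [18.7, -10.3, -2.0, 0, 0, np.float64(0.1218)], [17.3, -12.4, -2.0, 0, 0, np.float64(0.1218)], [15.6, -14.5, -2.0, 0, 0, np.float64(0.1218)], [13.8, -16.2, -2.0, 0, 0, np.float64(0.1218)]]
[[11.7, -17.8, -2.0, 0, 0, np.float64(0.1218)], [9.4, -19.1, -2.0, 0, 0, np.float64(0.1218)], [7.1, -20.1, -2.0, 0, 0, np.float64(0.1218)], [4.6, -20.8, -2.0, 0, 0, np.float64(0.1218)], [2.0, -21.2, -2.0, 0, 0, np.float64(0.1218)]]
```

Emit:
{"fn": "play_rows", "kwargs": {"moves": [[[20,-8,-10,0,0,0.122],[18.7,-10.3,-10,0,0,0.122],[17.3,-12.4,-10,0,0,0.122],[15.6,-14.5,-10,0,0,0.122],[13.8,-16,-5,0,0,0.122]]]}}

```text
time_s: 19.25
position: [0.5515, 0.2684, 0.1257]
tcp_rot: [[0.739, 0.673, 0.001], [0.673, -0.739, -0.0], [0.0, 0.0, -1.0]]
force: [-0.4, 0.8, -2.3]
opening: 0.278
grasp_force: 29.9
```

Emit:
{"fn": "play_rows", "kwargs": {"moves": [[[11.7,-17.8,0,0,0,0.122],[9.4,-19,0,0,0,0.122],[7,-20,5,0,0,0.122],[4.6,-20.8,10,0,0,0.122],[2,-21,10,0,0,0.122]]]}}

```text
time_s: 19.75
position: [0.5342, 0.373, 0.0997]
tcp_rot: [[0.992, 0.128, -0.0], [0.128, -0.992, -0.0], [-0.0, 0.0, -1.0]]
force: [-0.5, -0.2, -2.0]
opening: 0.273
grasp_force: 29.9
```

Emit:
{"fn": "play_rows", "kwargs": {"moves": [[[0,0,0,0,0,0]]]}}

```text
time_s: 19.85
position: [0.5326, 0.3741, 0.0983]
tcp_rot: [[0.991, 0.135, -0.003], [0.135, -0.991, -0.001], [-0.003, 0.0, -1.0]]
force: [-0.1, -0.0, -2.7]
opening: 0.273
grasp_force: 30.0
```

Run:
```python
from h import *
plan([.5339,.3743,.0325],8,5)
s=bot.capture("side");t=bot.capture("top")
z=bot.read_state()["position"][2]-.0262
for k,p in(("s",s),("t",t)):
    for q,zz in(("gauge",z),("mark",z),("tip",z)):
        for r in bot.pinpoint(p,q)[:4]:
            X=onz(p,r["centre"],zz)
            if abs(X[0]-.5)<.16 and .2<X[1]<.5: print(q,k,np.round(r["centre"],1),round(r["confidence"],2),X.round(4))
cv2.imwrite("pics/g6.png",np.hstack([cv2.resize(s["image"][90:210,190:310],(400,400),interpolation=2),cv2.resize(t["image"][170:270,120:220],(400,400),interpolation=2)]))
```

```text
pos [0.5326 0.3741 0.0983] yaw 7.76 dyaw 0.24 tilt [ 0.0002  0.0029 -0.    ] F [-0.1 -0.  -2.7] M [-0.08 -0.05 -0.02] open 23.8 grip 30.0 t 19.85
[[0.3, -0.0, 13.2, 0, 0, np.float64(-0.0008)], [0.3, -0.0, 13.2, 0, 0, np.float64(-0.0008)], [0.3, -0.0, 13.2, 0, 0, np.float64(-0.0008)], [0.3, -0.0, 13.2, 0, 0, np.float64(-0.0008)], [0.3, -0.0, 13.2, 0, 0, np.float64(-0.0008)]]
gauge s [247.1 141. ] 0.8 [0.5514 0.3613 0.0732]
mark s [227.3 150.2] 0.65 [0.4551 0.3423 0.0732]
tip s [218.4 149.4] 0.55 [0.4264 0.3658 0.0732]
gauge t [148.3 202.2] 0.48 [0.5517 0.3666 0.0732]
mark t [148.6 228.2] 0.53 [0.4596 0.3625 0.0732]
```

View pics/g6.png

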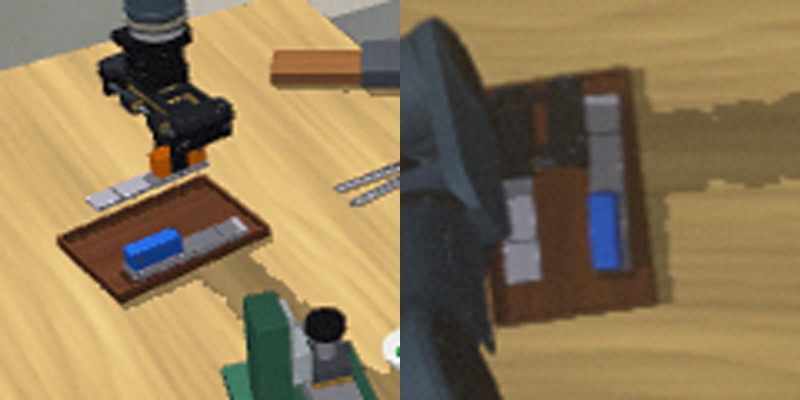

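The side view shows the orange gauge over the tray's free half. The blade parallels the blue gauge, with its tip towards the robot. I'll lower it.

Emit:
{"fn": "play_rows", "kwargs": {"moves": [[[-3,1,10,0,-0.002,0],[-3,1,15,0,0,0],[0,0,15,0,0,0],[0,0,15,0,0,0],[0,0,6,0,0,0]]]}}

```text
time_s: 20.75
position: [0.5276, 0.3691, 0.0365]
tcp_rot: [[0.991, 0.133, -0.005], [0.133, -0.991, -0.002], [-0.005, 0.001, -1.0]]
force: [0.1, -0.2, -1.4]
opening: 0.276
grasp_force: 30.0
```

Emit:
{"fn": "play_rows", "kwargs": {"moves": [[[0,0,1.5,0,0,0],[0,0,1,0,0,0],[0,0,0,0,0,0]]]}}

```text
time_s: 21.05
position: [0.5292, 0.37, 0.0369]
tcp_rot: [[0.991, 0.133, -0.001], [0.133, -0.991, 0.0], [-0.001, -0.0, -1.0]]
force: [0.2, 0.1, -3.0]
opening: 0.272
grasp_force: 30.0
```

Emit:
{"fn": "play_rows", "kwargs": {"moves": [[[0,0,1.5,0,0,0],[0,0,1,0,0,0],[0,0,0,0,0,0]]]}}

```text
time_s: 21.35
position: [0.5287, 0.3698, 0.0341]
tcp_rot: [[0.991, 0.133, -0.002], [0.133, -0.991, -0.0], [-0.002, -0.0, -1.0]]
force: [-0.8, -0.1, -2.6]
opening: 0.272
grasp_force: 30.0
```

Emit:
{"fn": "play_rows", "kwargs": {"moves": [[[0,0,1,0,0,0],[0,0,0.5,0,0,0],[0,0,0,0,0,0]]]}}

```text
time_s: 21.65
position: [0.5288, 0.3698, 0.0329]
tcp_rot: [[0.991, 0.133, -0.002], [0.133, -0.991, -0.0], [-0.002, -0.0, -1.0]]
force: [-0.0, -0.4, 1.3]
opening: 0.278
grasp_force: 30.0
```

Contact on the tray floor. Release and retreat upwards.

Emit:
{"fn": "play_rows", "kwargs": {"moves": [[[0,0,0,0,0,0],[0,0,0,0,0,0],[0,0,0,0,0,0],[0,0,0,0,0,0]]], "fingers": -0.1}}

```text
time_s: 22.05
position: [0.5288, 0.3698, 0.0325]
tcp_rot: [[0.991, 0.133, -0.002], [0.133, -0.991, -0.0], [-0.002, -0.0, -1.0]]
force: [-0.1, 0.4, -0.3]
opening: 0.439
grasp_force: 0.0
```

Emit:
{"fn": "play_rows", "kwargs": {"moves": [[[0,0,-10,0,0,0],[0,0,-30,0,0,0],[0,0,-40,0,0,0],[0,0,-40,0,0,0],[0,0,-40,0,0,0]]]}}

```text
time_s: 22.55
position: [0.5289, 0.3697, 0.1947]
tcp_rot: [[0.991, 0.133, -0.002], [0.133, -0.991, -0.0], [-0.002, -0.0, -1.0]]
force: [0.9, 0.4, 0.7]
opening: 0.45
grasp_force: 0.0
```

Emit:
{"fn": "play_rows", "kwargs": {"moves": [[[0,-20,-20,0,0,0],[0,-40,0,0,0,0],[0,-40,0,0,0,0],[0,-30,0,0,0,0],[0,0,0,0,0,0]]]}}

```text
time_s: 23.05
position: [0.5104, 0.5027, 0.2133]
tcp_rot: [[0.99, 0.138, -0.001], [0.138, -0.99, 0.003], [-0.0, -0.003, -1.0]]
force: [0.4, -1.3, -0.1]
opening: 0.45
grasp_force: 0.0
```

Run:
```python
from h import *
st=bot.read_state();print(st["position"],st["time_s"],st["force"])
s=bot.capture("side");t=bot.capture("top")
for k,p in(("s",s),("t",t)):
    for q,zz in(("gauge",.005),("tip",.005),("palm",.122),("pliers",0),("dish",0),("bottle",0)):
        for r in bot.pinpoint(p,q)[:4]:
            X=onz(p,r["centre"],zz); print(q,k,np.round(r["centre"],1),round(r["confidence"],2),X.round(3)) if r["confidence"]>.4 else 0
cv2.imwrite("pics/g7.png",np.hstack([cv2.resize(s["image"][120:220,200:300],(400,400),interpolation=2),cv2.resize(t["image"][170:270,120:220],(400,400),interpolation=2)]))
```

```text
[0.51036067 0.50265599 0.21328922] 23.05 [ 0.43090198 -1.2575876  -0.06764513]
gauge s [351.6 361.9] 0.96 [ 0.391 -0.619  0.005]
gauge s [246.5 155. ] 0.86 [0.543 0.363 0.005]
gauge s [278.  293.5] 0.85 [ 0.326 -0.331  0.005]
gauge s [245.6 255.4] 0.73 [ 0.305 -0.145  0.005]
tip s [379.9 333. ] 0.96 [ 0.507 -0.588  0.005]
tip s [252.9 278.9] 0.93 [ 0.284 -0.244  0.005]
tip s [221.9 164.5] 0.84 [0.427 0.354 0.005]
tip s [309.5 321.9] 0.62 [ 0.357 -0.462  0.005]
palm s [288.7 184.6] 0.9 [ 0.535 -0.025  0.122]
palm s [342.4 262. ] 0.51 [ 0.499 -0.405  0.122]
pliers s [341.2 262.9] 0.71 [ 0.558 -0.324  0.   ]
dish s [316.8 195.9] 0.41 [ 0.663 -0.006  0.   ]
bottle s [316.4 214. ] 0.8 [ 0.61 -0.09  0.  ]
gauge t [423.8 251.9] 0.73 [ 0.381 -0.619  0.005]
gauge t [350.6 266.7] 0.71 [ 0.328 -0.353  0.005]
gauge t [285.2 271.4] 0.71 [ 0.311 -0.118  0.005]
gauge t [152.9 207. ] 0.66 [0.543 0.368 0.005]
tip t [325.3 281.8] 0.95 [ 0.274 -0.261  0.005]
tip t [156.5 242.9] 0.89 [0.411 0.351 0.005]
tip t [415.5 216.6] 0.73 [ 0.509 -0.592  0.005]
tip t [380.4 255.1] 0.65 [ 0.37  -0.461  0.005]
palm t [264.4 207.8] 0.62 [ 0.527 -0.046  0.122]
pliers t [257.7 211.3] 0.62 [ 0.528 -0.017  0.   ]
pliers t [340.1 202.2] 0.53 [ 0.562 -0.318  0.   ]
dish t [256.9 174.7] 0.65 [ 0.664 -0.013  0.   ]
bottle t [279.3 188.4] 0.63 [ 0.613 -0.096  0.   ]
```

View pics/g7.png

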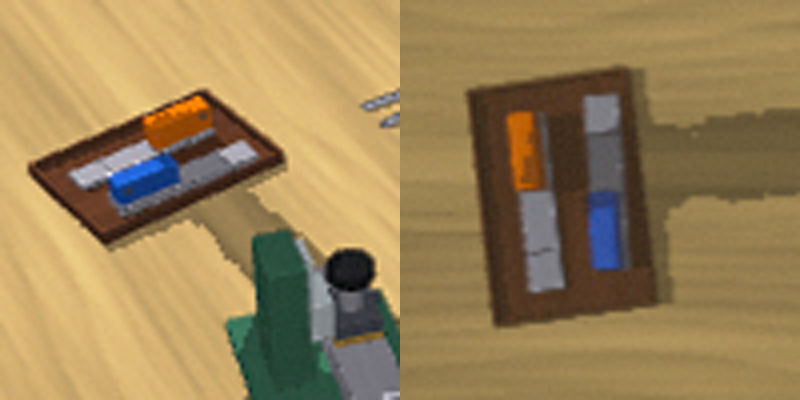

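The orange gauge lies flat in the free half of the tray (top crop columns 505–565), parallel to the blue one, which has not moved. The ram is still down and the bystanders are in place, so I'm handing in.

```bash
python3 -c "
from rig import bot
print(bot.hand_in())"
```

```text
the job is handed in; nothing more can be done
None
```

The job is handed in at about 23 s: the ram was pressed onto the blade (about 8.6 N) and left down, the gauge came out with about 6 N of drag and lies flat in the tray beside the blue one, and nothing else looks moved in the last pictures; no verdict was returned.

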